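Wind up the captive lock screw and open the roll guard

ROBOT

A 6-joint arm with a two-finger parallel gripper is mounted at the origin on the work surface. World frame = base frame: x ahead of the robot, y to its left, z up, the work surface at z = 0. Lengths are in m, angles in rad, forces in N, time in s.
With the tool pointing down it reaches from about 0.35 to 0.85 m from the base axis. Payload 8.1 kg.
Tool frame: the origin (TCP) lies midway between the tips of the shut fingers; the grasp point (between the pads) lies 19 mm behind it (robot.tcp_to_grasp is the distance from the TCP to the grasp point, in m); z points along the fingers, y is the direction in which the jaws open and shut (so a half turn about z gives the same grasp; the last joint's range is limited). The gripper opens to 93 mm and grips with 3 to 60 N. Pads are 15 mm wide; open, the fingers measure 128 mm over their backs; the gripper's body (75 mm by 188 mm) begins 65 mm behind the grasp point.
Start: joints at [-1.371, 0.13, 1.488, -0, 1.523, -0.085], TCP at [0.169, -0.576, 0.219] pointing down, gripper open.
Joint ranges: [-2.96, 2.96], [-0.89, 2.26], [0.02, 2.5], [-1.34, 4.48], [0, 2.73], [-2.66, 2.66]. Speed limits (rad/s): [2.39, 2.39, 2.79, 3.14, 3.14, 3.14].

INTERFACE

Orientations are given as a rotation vector (axis times angle).
In Python, from plant import robot gives the robot as it stands.
- The arm moves only by the tool send_rows, never from a script. Its argument "series" is a list of rows, each an object of numbers: "wx", "wy", "wz": the turn, a rotation vector about the world's x, y, z in rad; "dx", "dy", "dz": the shift along the world's x, y, z in cm; "fingers": the closure in counts, from 0 (fully open) to 255 (shut). In form: [{"wx": .., "wy": .., "wz": .., "dx": .., "dy": .., "dz": .., "fingers": ..}, ...]. A call has 1 to 20 rows; each row shifts and turns the pose as measured when the row begins; what a row does not reach is not made up. A row lasts 1/12 s, in which the tool goes at most 41.7 mm and 7.16 degrees, less where a joint would pass 70% of its speed; a pose out of reach is approached as far as the arm can. A call is refused whole if a number of a shift passes 4.17 or a number of a turn 0.125, either way. A call with a gripper value outside its range is refused whole. The fingers move at their own pace and stop on an object; "newtons" is the grip in N (left out, the last holds). Time passes only in rows, so rows that do not move let the fingers close. It gives the time, the measured TCP pose, the force and the opening at its end, in the units of the state.
- robot.read_state(): the state, without advancing time (a new reading comes with each control period).
- robot.read_camera(name): name is "scene" or "top" or "wrist"; returns the picture (400x640x3 uint8, red, green, blue); there is no depth.
- robot.camera_info(name): a dict with "intrinsics" (3x3 intrinsics, pixels), "k1" (the pictures are not rectified: a ray, as slopes to the right and down, at radius r is drawn at 1 + k1 r^2 times it, then the intrinsics apply), "extrinsics" (4x4, takes a point from world to camera coordinates); the wrist camera has in their place "tool_from_camera" (4x4, takes a point from camera to tool coordinates, whose origin is the TCP and whose axes are the flange's). Camera axes: x right, y up, looking along -z (the intrinsics and any distortion apply to the point x, -y, -z); pixel columns grow to the right and rows downward; lengths in m; the calibration is good to about 2 mm. A picture is of the moment at which its call begins: read the wrist's pose just before it. camera_info takes no time and is no camera call.
- robot.close_job(): hands the job in, once; it reports no verdict.
The state is a dict: "t": time; "q": joint angles; "dq": joint speeds; "joint_torque": joint torques, N m; "tool_pos": TCP position; "orientation": TCP orientation; "force": force on the tool from outside, world axes, zero at the start; "wrist_torque": the same for the moment, N m; "opening": finger opening in m.
Only numpy, scipy, OpenCV 4.12 (cv2) and the standard library are available. Lean on these libraries where they do the work, as an engineer would, in place of code of your own. Each camera call takes 0.05 s, during which the arm holds its last target.

TASK

Unlock and open the yellow guard of the small green rolling machine: gently pull the brass captive screw straight up against its spring until you feel it meet its stop, then turn it anticlockwise (seen from above) so that it catches the thread, and wind it fully home without forcing stop or thread. Then slide the guard fully open by its black grip, let go, and leave the screw wound up and the things lying around where they are.

Things in the scene. Friction and masses are not known exactly. Their poses are not given: they have to be found in the camera images.
- boss: Grey round boss, 42 mm across, 34 mm high, on a bracket at one end of the machine; the screw passes up through it. Origin: centre of its top face, on the screw's axis, 140 mm above the bench; z up. Its y axis runs along the machine towards the guard's black grip: the way the guard opens. A red dash on its top, on its -x side, marks the screw's starting angle.
- screw: The captive screw. Origin: middle of its round brass knob (29 mm diameter, 26 mm high), 26 mm above the boss top at rest; moves up and down, does not turn; axes as the boss. A spring holds it down with 4 N at rest, plus 0.2 N per mm lifted. Down, its pin stands 9 mm deep in the guard's lock block and it turns no more than about 0.15 rad. Let go before the thread holds it, it springs back down.
- thread (a point): Point on the axis half-way down inside the boss: the hidden thread and stop. The lifted screw meets the stop 6 to 22 mm up; the height differs each time and must be felt (pull climbs steeply; the stop and the thread's start bear 12 N besides the spring: pull slowly). Only within 1.5 mm below the stop can it be turned in. From 0.5 rad on the thread holds it, raises it 2 mm per rad and bears 25 N.
- screw_turn (a joint): Angle of the brass knob, rad: 0 at the start, growing anticlockwise seen from above; 2.9 is fully home (hard stop). Turning takes about 0.07 Nm; it does not unwind by itself. A red line on the knob's top, from its centre, points at the boss's red dash at 0. Wound home, the pin is clear of the guard.
- guard_grip (a point): Middle of the black grip of the guard: upright cylinder, 24 mm diameter, 30 mm high, 27 mm above the yellow guard plate, 119 mm above the bench.
- guard (a joint): Opening of the guard, m: 0 shut, 0.09 fully open, growing along the boss's +y axis; sliding friction about 3 N. Locked while the screw's pin is down.
- tumbler_mid (a point): Loose copper tumbler, 72 mm across and 90 mm high; point: on its axis half-way up. Bystander.
- tray_mid (a point): Loose square copper tray, 100 x 100 x 30 mm; point: its centre. Bystander.
- mallet: Loose wooden mallet lying on the bench to the right of the machine. Bystander.
Mind the look-alikes: they are no part of the job. Of the things that look like the part that bears tumbler_mid, the middle-sized one is meant.

How it is judged:
On the way:
1. the screw is wound fully home in its thread (past 2.65 rad of 2.9) while the guard is still shut (within 6 mm) (value of joint screw_turn above 2.65 rad and value of joint guard below 0.006 m), for 0.2 s.
At the end, for the whole second after the job is handed in: The screw stays wound up in its thread (turned past 2.6 rad of 2.9, and raised at least 8.5 mm), the guard is open by more than 80 of its 90 mm and at rest, and the tumbler stands (value of joint screw_turn above 2.6 rad and z of screw in the frame of boss above 0.0345 m and value of joint guard above 0.08 m and velocity of joint guard below 0.005 m/s and angle between tumbler_mid's own z axis and vertical below 0.2 rad); the robot touches nothing.
It fails at once if the stop or the start of the thread is forced while the screw is being engaged (over 12 N between screw and boss below 0.3 rad) (contact force between screw and boss above 12 N and value of joint screw_turn below 0.3 rad).
It fails at once if the thread or its stop is forced (over 25 N between screw and boss) (contact force between screw and boss above 25 N).
It fails at once if a bystander is moved more than 20 mm (distance of any of tumbler_mid, tray_mid, mallet from where it was at the start of the episode above 0.02 m).
It also fails if it takes over 72 s, if anything falls off the work surface, if the arm or the gripper's body presses on something with over 40 N, if the wrist force passes 120 N, or if a joint passes its speed limit or range.

## Working session

There is one attempt and no reset: what is moved stays moved. The work goes in short steps, Python scripts to look and compute and a tool call to move; the robot and the scene stay as the last step left them, time stands still between calls to the robot, and variables do not carry over. Pictures are saved under pics/ and viewed, and the job is handed in when it is done.

Besides the shell and the picture viewer there is one more tool, called after "Request:" as name([rows], argument=value, ...), one row to a line, values as JSON. send_rows: Moves the arm, as the interface text tells. Its arguments: {"type":"object","properties":{"series":{"type":"array","items":{"type":"object","properties":{"wx":{"type":"number"},"wy":{"type":"number"},"wz":{"type":"number"},"dx":{"type":"number"},"dy":{"type":"number"},"dz":{"type":"number"},"fingers":{"type":"number"}}}},"newtons":{"type":"number"}},"required":["series"]}

```bash
ls; mkdir -p pics
python3 - <<'E'
from plant import robot
import cv2
s=robot.read_state(); print(s)
for n in ("scene","top","wrist"):
    im=robot.read_camera(n); cv2.imwrite(f"pics/{n}0.png",im[:,:,::-1])
    print(n,robot.camera_info(n))
E
```

```text
pics
{'t': 0.0, 'q': array([-1.37139551e+00,  1.31126228e-01,  1.48926881e+00, -1.32481696e-05,
        1.52298540e+00, -8.54146955e-02]), 'dq': array([-6.67080791e-05,  9.06364697e-04, -1.09007067e-03, -1.12467842e-04,
       -4.52268103e-04,  7.98019206e-04]), 'joint_torque': array([-2.70712117e-03, -5.59845150e+01, -4.91765749e+01,  7.65643129e-02,
        3.55360564e-02, -1.29096138e-04]), 'tool_pos': array([ 0.16848525, -0.57527565,  0.21761406]), 'orientation': array([-3.10802454e+00, -4.45624320e-01,  1.80612985e-04]), 'force': array([-0.00964073, -0.21004387,  0.17467717]), 'wrist_torque': array([-0.02965796,  0.02260212,  0.0207311 ]), 'opening': 0.09288349156301644}
scene {'intrinsics': array([[405.22211636,   0.        , 322.38350732],
       [  0.        , 405.22211636, 200.11086518],
       [  0.        ,   0.        ,   1.        ]]), 'k1': -0.02186738964316985, 'extrinsics': array([[-0.73008183,  0.68331435,  0.00787549,  0.34495693],
       [-0.54989023, -0.59429004,  0.58689017,  0.15921465],
       [ 0.4057108 ,  0.4241472 ,  0.80962825, -1.19909129],
       [ 0.   
[... 378 characters left out ...]
46938863],
       [-0.11373494,  0.00654616,  0.99348956, -1.13037965],
       [ 0.        ,  0.        ,  0.        ,  1.        ]])}
wrist {'intrinsics': array([[286.96151766,   0.        , 313.62666136],
       [  0.        , 286.96151766, 197.38607909],
       [  0.        ,   0.        ,   1.        ]]), 'k1': -0.00897592750124773, 'tool_from_camera': array([[-2.70083145e-04,  9.59944034e-01,  2.80191684e-01,
         7.80160299e-02],
       [ 9.99999934e-01,  3.27564737e-04, -1.58322644e-04,
        -1.48336292e-03],
       [-2.43761793e-04,  2.80191622e-01, -9.59944058e-01,
        -1.66339368e-01],
       [ 0.00000000e+00,  0.00000000e+00,  0.00000000e+00,
         1.00000000e+00]])}
```

View pics/scene0.png

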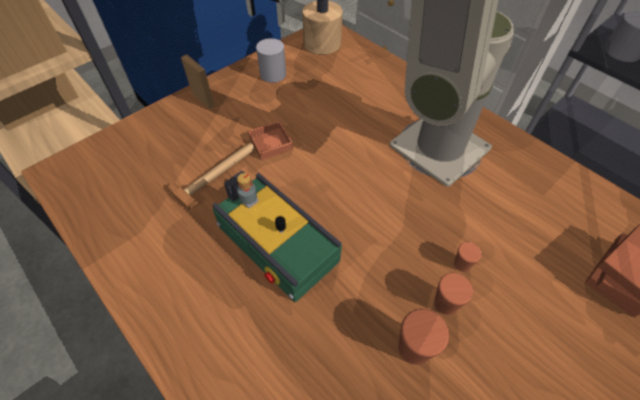

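View pics/top0.png

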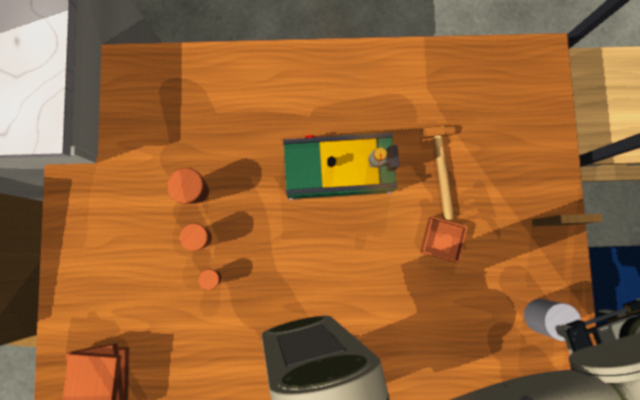

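View pics/wrist0.png

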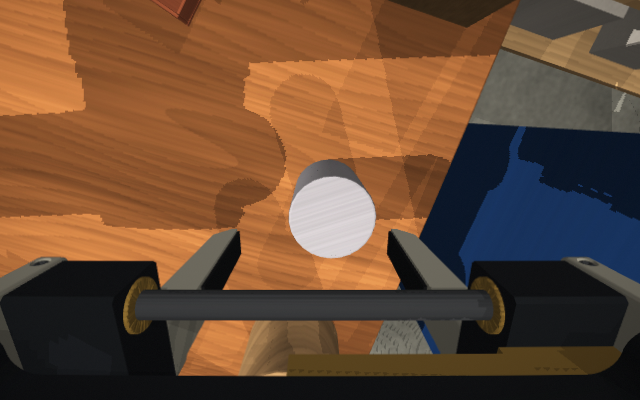

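The top view shows the machine at about (285–397, 135–197), with the knob near (380,155) and the black grip near (332,161). The mallet, tray and tumblers are clear of it. I'll zoom in and measure next.

```bash
cat > h.py <<'E'
import numpy as np, cv2
from scipy.spatial.transform import Rotation as R
from plant import robot
def ray(name,uv,pose=None):
    c=robot.camera_info(name); K=c["intrinsics"]; k=c["k1"]
    d=np.array([(uv[0]-K[0,2])/K[0,0],(uv[1]-K[1,2])/K[1,1]]); p=d.copy()
    for _ in range(10): p=d/(1+k*(p@p))
    v=np.array([p[0],-p[1],-1.])
    if name=="wrist":
        T=np.eye(4); T[:3,:3]=R.from_rotvec(pose[1]).as_matrix(); T[:3,3]=pose[0]
        M=T@c["tool_from_camera"]
    else: M=np.linalg.inv(c["extrinsics"])
    return M[:3,3],M[:3,:3]@v
def onz(name,uv,z,pose=None):
    o,d=ray(name,uv,pose); return o+d*(z-o[2])/d[2]
def tri(rs):
    A=np.zeros((3,3));b=np.zeros(3)
    for o,d in rs:
        d=d/np.linalg.norm(d);P=np.eye(3)-np.outer(d,d);A+=P;b+=P@o
    x=np.linalg.solve(A,b); return x,[np.linalg.norm((np.eye(3)-np.outer(d,d)/(d@d))@(x-o)) for o,d in rs]
def pose():
    s=robot.read_state(); return s["tool_pos"],s["orientation"]
E
python3 - <<'E'
import cv2
a=cv2.imread("pics/top0.png")[120:210,270:420]; cv2.imwrite("pics/topz.png",cv2.resize(a,None,fx=5,fy=5,interpolation=cv2.INTER_CUBIC))
a=cv2.imread("pics/scene0.png")[160:305,200:350]; cv2.imwrite("pics/scenez.png",cv2.resize(a,None,fx=4,fy=4,interpolation=cv2.INTER_CUBIC))
E
```

```text
(no output)
```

View pics/topz.png

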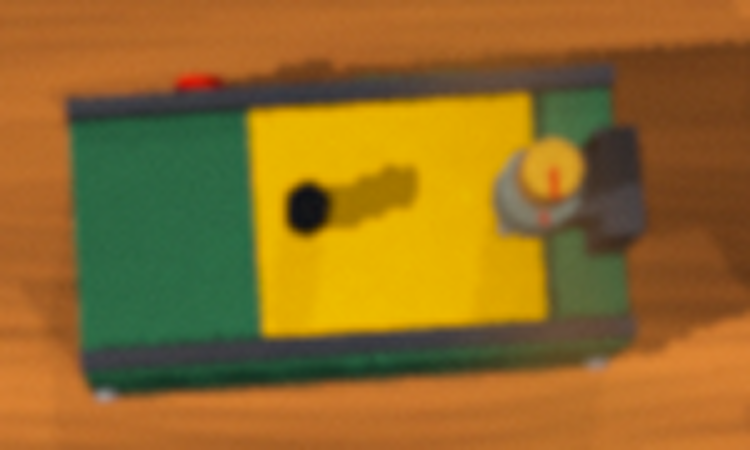

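View pics/scenez.png

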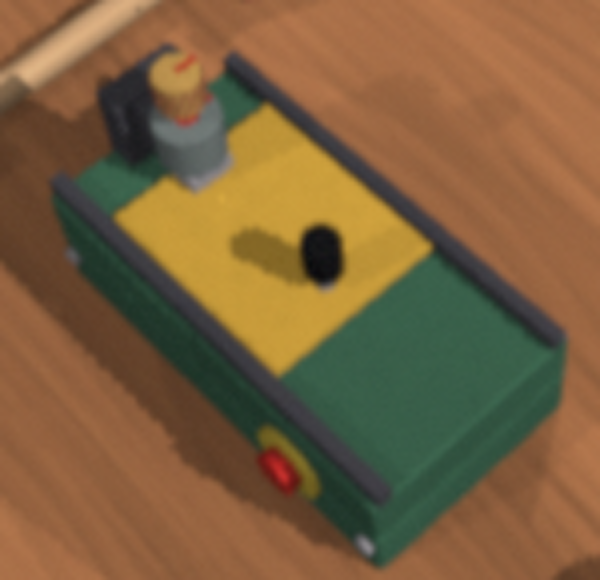

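Run:
```python
from h import *
top=cv2.imread("pics/top0.png"); sc=cv2.imread("pics/scene0.png")
k=onz("top",(380.3,153.5),.179); k2=onz("scene",(243.9,178.6),.179)
g=onz("top",(331.2,161.7),.134); g2=onz("scene",(280.2,219.5),.134)
print(k,k2,g,g2); 
print(tri([ray("top",(380.3,153.5)),ray("scene",(243.9,178.6))]),tri([ray("top",(331.2,161.7)),ray("scene",(280.2,219.5))]))
d=(g-k);print("dir",np.arctan2(d[1],d[0]),np.linalg.norm(d[:2]))
# rails edges in top: 
for a,b in (((70,107),(612,75)),((85,360),(632,328)),((262,335),(546,318)),((248,112),(530,95))):
    z=.1
    p=onz("top",(a[0]/5+270,a[1]/5+120),z);q=onz("top",(b[0]/5+270,b[1]/5+120),z);e=p-q;print("rail",np.arctan2(e[1],e[0]),p[:2],q[:2])
# bystanders
print("tumbler mid",onz("top",(194,237),.09), "tray",onz("top",(445,240),.03),"mallet",onz("top",(441,130),.03))
print(onz("top",((620)/5+270,(180)/5+120),.15))
```

```text
[ 0.56442147 -0.16085767  0.179     ] [ 0.5641977  -0.15710607  0.179     ] [ 0.55725293 -0.0455298   0.134     ] [ 0.55792341 -0.04486607  0.134     ]
(array([ 0.56400725, -0.16027807,  0.17639806]), [np.float64(0.0013650741552195423), np.float64(0.001365074155219447)]) (array([ 0.5574947 , -0.04556506,  0.13277792]), [np.float64(2.246802582376524e-05), np.float64(2.2468025823788663e-05)])
dir 1.632874388798203 0.11555045213923934
rail 1.6041866641350742 [0.62078129 0.07262314] [ 0.63011694 -0.20686431]
rail 1.6023772236449758 [0.48933155 0.06752392] [ 0.49812138 -0.210711  ]
rail 1.603819854483737 [ 0.49967765 -0.02256575] [ 0.504456   -0.16720841]
rail 1.6053890958873709 [ 0.61567723 -0.01876528] [ 0.62070787 -0.16413186]
tumbler mid [0.38244507 0.30530778 0.09      ] tray [ 0.35831347 -0.3469461   0.03      ] mallet [ 0.65962725 -0.35460878  0.03      ]
[ 0.56388246 -0.19870053  0.15      ]
```

Request:
send_rows([
  {"dz":3,"fingers":0},
  {"dz":3},
  {"dx":2.6,"dy":2.7,"dz":0.3},
  {"dx":2.6,"dy":2.7,"dz":0.3},
  {"dx":2.6,"dy":2.7},
  {"dx":2.6,"dy":2.7},
  {"dx":2.6,"dy":2.7},
  {"dx":2.6,"dy":2.7},
  {"dx":2.6,"dy":2.7},
  {"dx":2.6,"dy":2.7},
  {"dx":2.6,"dy":2.7},
  {"dx":2.6,"dy":2.7},
  {"dx":2.6,"dy":2.7},
  {"dx":2.6,"dy":2.7},
  {"dx":2.6,"dy":2.7},
  {"dx":1.0,"dy":2.7},
  {},
  {},
], newtons=3)

```text
schema error: expected keys wx, wy, wz, dx, dy, dz, fingers
```

Run:
```python
from h import *
s=robot.read_state(); print(s['t'],s['q'],s['tool_pos'],s['orientation'],s['force'],s['opening'])
im=robot.read_camera("wrist"); cv2.imwrite("pics/w1.png",im[:,:,::-1])
```

```text
0.15 [-1.37136668e+00  1.30989737e-01  1.48902485e+00  7.89305239e-06
  1.52301291e+00 -8.53965070e-02] [ 0.16853284 -0.57538397  0.21782955] [-3.10837001e+00 -4.45689098e-01  1.16020555e-04] [-0.33437409  0.11852274 -0.01896147] 0.09314800078616822
```

View pics/w1.png

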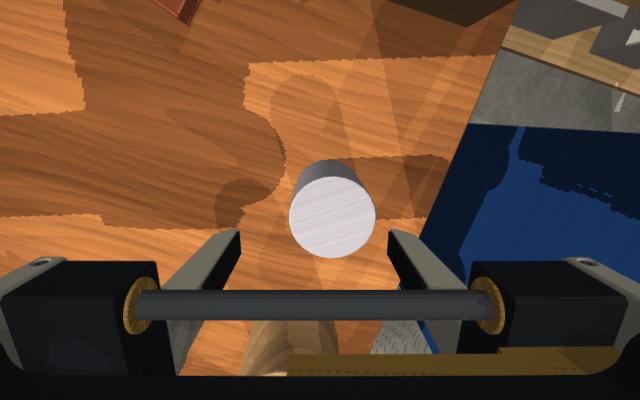

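Request:
send_rows([
  {"wx":0,"wy":0,"wz":0,"dx":0,"dy":0,"dz":3,"fingers":0},
  {"wx":0,"wy":0,"wz":0,"dx":0,"dy":0,"dz":3,"fingers":0},
  {"wx":0,"wy":0,"wz":0,"dx":2.6,"dy":2.7,"dz":0.4,"fingers":0},
  {"wx":0,"wy":0,"wz":0,"dx":2.6,"dy":2.7,"dz":0.4,"fingers":0},
  {"wx":0,"wy":0,"wz":0,"dx":2.6,"dy":2.7,"dz":0.4,"fingers":0},
  {"wx":0,"wy":0,"wz":0,"dx":2.6,"dy":2.7,"dz":0,"fingers":0},
  {"wx":0,"wy":0,"wz":0,"dx":2.6,"dy":2.7,"dz":0,"fingers":0},
  {"wx":0,"wy":0,"wz":0,"dx":2.6,"dy":2.7,"dz":0,"fingers":0},
  {"wx":0,"wy":0,"wz":0,"dx":2.6,"dy":2.7,"dz":0,"fingers":0},
  {"wx":0,"wy":0,"wz":0,"dx":2.6,"dy":2.7,"dz":0,"fingers":0},
  {"wx":0,"wy":0,"wz":0,"dx":2.6,"dy":2.7,"dz":0,"fingers":0},
  {"wx":0,"wy":0,"wz":0,"dx":2.6,"dy":2.7,"dz":0,"fingers":0},
  {"wx":0,"wy":0,"wz":0,"dx":2.6,"dy":2.7,"dz":0,"fingers":0},
  {"wx":0,"wy":0,"wz":0,"dx":2.6,"dy":2.7,"dz":0,"fingers":0},
  {"wx":0,"wy":0,"wz":0,"dx":0,"dy":0,"dz":0,"fingers":0},
], newtons=3)

```text
t: 1.45
tool_pos: [0.4876, -0.2326, 0.2887]
orientation: [-3.104, -0.432, -0.001]
force: [-0.4, -0.8, -0.2]
opening: 0.0929
```

Run:
```python
from h import *
s=robot.read_state(); print(s['t'],s['q'],s['tool_pos'],s['orientation'],s['force'],s['opening'])
im=robot.read_camera("wrist"); cv2.imwrite("pics/w2.png",im[:,:,::-1])
```

```text
1.45 [-0.54465037 -0.04707249  1.54401065  0.00656189  1.64874771  0.75020645] [ 0.48755521 -0.2325972   0.28874929] [-3.10404505e+00 -4.31789823e-01 -1.49098486e-03] [-0.3588831  -0.75937858 -0.20252263] 0.09288496018247698
```

View pics/w2.png

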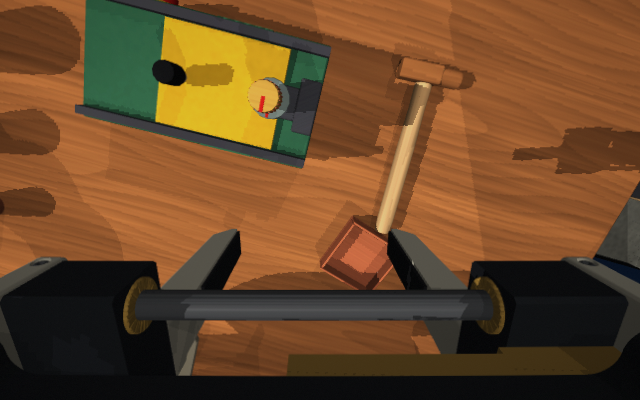

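Run:
```python
from h import *
im=cv2.imread("pics/w2.png")
a=im[50:150,220:350]; cv2.imwrite("pics/w2z.png",cv2.resize(a,None,fx=6,fy=6,interpolation=cv2.INTER_CUBIC))
P=(np.array([0.48755521,-0.2325972,0.28874929]),np.array([-3.10404505,-.43178982,-.001490985]))
hsv=cv2.cvtColor(im,cv2.COLOR_BGR2HSV)
print(hsv[95,262],hsv[90,240])
k=onz("wrist",(264,95.5),.179,P);g=onz("wrist",(164,70.5),.134,P);print(k,g)
```

```text
[ 19 176 223] [ 24 214 223]
[ 0.56522209 -0.16124706  0.179     ] [ 0.56153108 -0.04709733  0.134     ]
```

View pics/w2z.png

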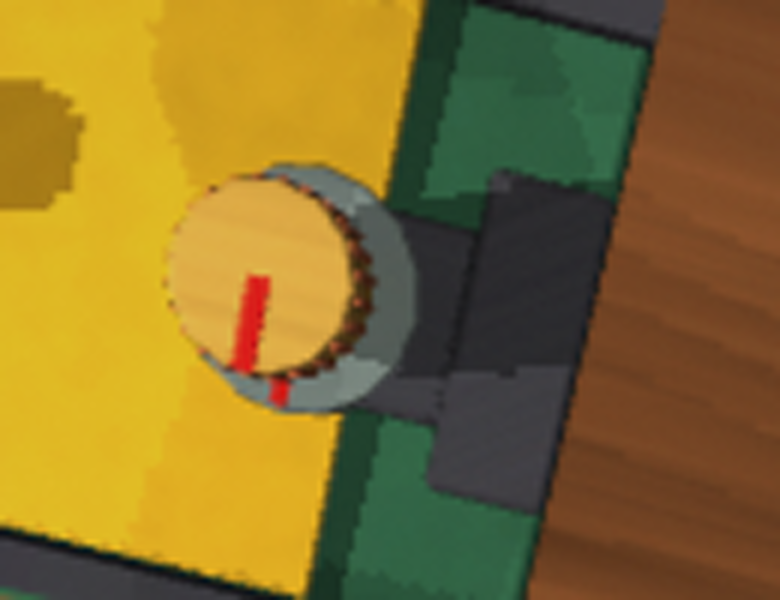

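Run:
```python
from h import *
P=(np.array([0.48755521,-0.2325972,0.28874929]),np.array([-3.10404505,-.43178982,-.001490985]))
for w,t in (((301.7,79.2),(600,132)),((322.8,84.2),(635,125)),((310,135.3),(645,236)),((291.7,131.3),(612,240))):
    t=((t[0]+.5)/5+269.5,(t[1]+.5)/5+119.5)
    print(tri([ray("wrist",w,P),ray("top",t)]), onz("wrist",w,.14,P),onz("top",t,.14))
print(tri([ray("wrist",(310,135.3),P),ray("scene",(200+172/4,160+46/4))]))
```

```text
(array([ 0.5899986 , -0.18888769,  0.14923486]), [np.float64(0.0007818063946125499), np.float64(0.0007818063946125308)]) [ 0.59153465 -0.18780167  0.14      ] [ 0.59156959 -0.19095607  0.14      ]
(array([ 0.59380254, -0.20923014,  0.13949704]), [np.float64(0.0011718332996005104), np.float64(0.0011718332996006452)]) [ 0.5928057  -0.20992733  0.14      ] [ 0.59464004 -0.2084535   0.14      ]
(array([ 0.53935577, -0.21119712,  0.1369556 ]), [np.float64(6.449652123327657e-05), np.float64(6.449652123332056e-05)]) [ 0.53961321 -0.21114598  0.14      ] [ 0.53872686 -0.21063398  0.14      ]
(array([ 0.53752399, -0.19248035,  0.14364885]), [np.float64(0.0015508561570601875), np.float64(0.0015508561570602172)]) [ 0.53830481 -0.1911139   0.14      ] [ 0.5371708  -0.19429632  0.14      ]
(array([ 0.53755864, -0.21047895,  0.13412498]), [np.float64(0.0017604099701914431), np.float64(0.0017604099701914874)])
```

Request:
send_rows([
  {"wx":0,"wy":0,"wz":-0.1,"dx":2.6,"dy":2.4,"dz":0,"fingers":0},
  {"wx":0,"wy":0,"wz":-0.1,"dx":2.6,"dy":2.4,"dz":0,"fingers":0},
  {"wx":0,"wy":0,"wz":-0.1,"dx":2.5,"dy":2.4,"dz":0,"fingers":0},
  {"wx":0,"wy":0,"wz":0,"dx":0,"dy":0,"dz":-2,"fingers":0},
  {"wx":0,"wy":0,"wz":0,"dx":0,"dy":0,"dz":-2,"fingers":0},
  {"wx":0,"wy":0,"wz":0,"dx":0,"dy":0,"dz":0,"fingers":0},
  {"wx":0,"wy":0,"wz":0,"dx":0,"dy":0,"dz":0,"fingers":0},
])

```text
t: 2.08
tool_pos: [0.5633, -0.165, 0.2478]
orientation: [-3.137, 0.065, 0.002]
force: [-0.4, -0.1, 0.2]
opening: 0.0932
```

Run:
```python
from h import *
s=robot.read_state(); print(s['t'],s['q'],s['tool_pos'],s['orientation'],s['force'],s['opening'])
M=R.from_rotvec(s['orientation']).as_matrix();print(M.round(4))
im=robot.read_camera("wrist"); cv2.imwrite("pics/w3.png",im[:,:,::-1])
```

```text
2.0833 [-0.37422784  0.08701605  1.48183347  0.00291741  1.5751886   1.23796639] [ 0.56332671 -0.16504805  0.24782672] [-3.13733648e+00  6.49343405e-02  2.01490432e-03] [-0.41710112 -0.11472546  0.18210903] 0.09317953614155203
[[ 0.9991 -0.0414 -0.0012]
 [-0.0414 -0.9991  0.0036]
 [-0.0014 -0.0036 -1.    ]]
```

View pics/w3.png

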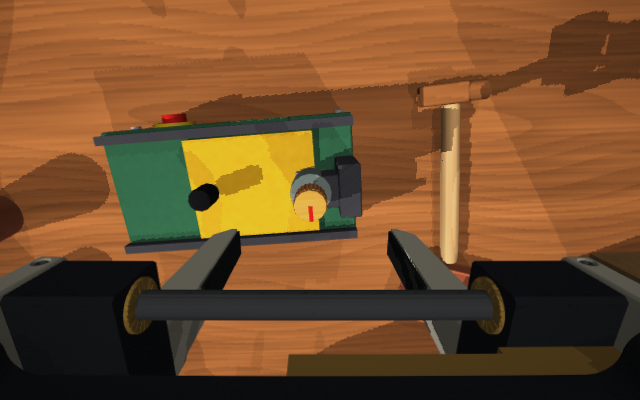

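Run:
```python
from h import *
im=cv2.imread("pics/w3.png")
P=(np.array([0.56332671,-0.16504805,.24782672]),np.array([-3.13733648,.0649343,.0020149]))
a=im[160:240,270:360]; cv2.imwrite("pics/w3z.png",cv2.resize(a,None,fx=7,fy=7,interpolation=cv2.INTER_CUBIC))
for uv in ((310,205),(310,206),(310,207)): print(onz("wrist",uv,.179,P))
print(onz("wrist",(204,192),.134,P))
```

```text
[ 0.56551937 -0.16037587  0.179     ]
[ 0.56461572 -0.16033498  0.179     ]
[ 0.56371021 -0.16029399  0.179     ]
[ 0.56925488 -0.05226201  0.134     ]
```

View pics/w3z.png

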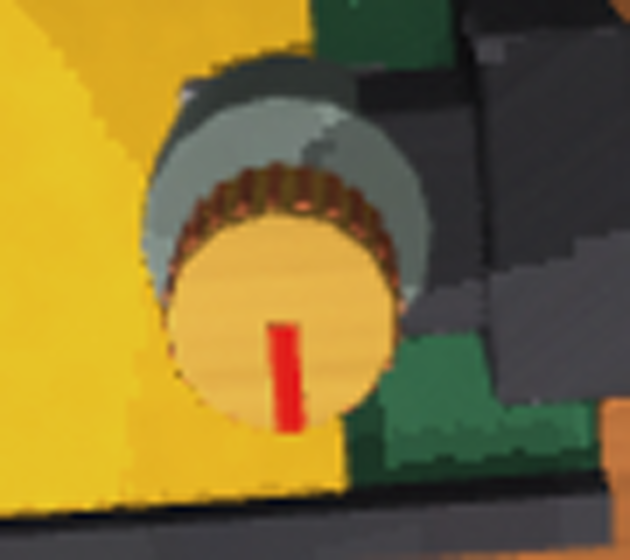

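Request:
send_rows([
  {"wx":-0.0036,"wy":-0.0012,"wz":0,"dx":0.14,"dy":0.47,"dz":-2,"fingers":0},
  {"wx":0,"wy":0,"wz":0,"dx":0,"dy":0,"dz":-2,"fingers":0},
  {"wx":0,"wy":0,"wz":0,"dx":0,"dy":0,"dz":-2,"fingers":0},
  {"wx":0,"wy":0,"wz":0,"dx":0,"dy":0,"dz":-1.5,"fingers":0},
  {"wx":0,"wy":0,"wz":0,"dx":0,"dy":0,"dz":0,"fingers":0},
  {"wx":0,"wy":0,"wz":0,"dx":0,"dy":0,"dz":0,"fingers":0},
])

```text
t: 2.63
tool_pos: [0.565, -0.1677, 0.1799]
orientation: [3.135, -0.075, 0.015]
force: [0.1, 0.1, 0.6]
opening: 0.0936
```

Run:
```python
from h import *
s=robot.read_state(); print(s['t'],s['q'],s['tool_pos'],s['force'],s['opening'])
M=R.from_rotvec(s['orientation']).as_matrix();print(M.round(4))
im=robot.read_camera("wrist"); cv2.imwrite("pics/w4.png",im[:,:,::-1])
```

```text
2.6333 [-0.37459283  0.11151866  1.57964268 -0.0016165   1.43962221  1.24414496] [ 0.5649528  -0.16774988  0.17986918] [0.1156673  0.06994176 0.58292841] 0.09357961854450686
[[ 0.9988 -0.0477  0.0095]
 [-0.0477 -0.9988 -0.0054]
 [ 0.0097  0.005  -0.9999]]
```

View pics/w4.png

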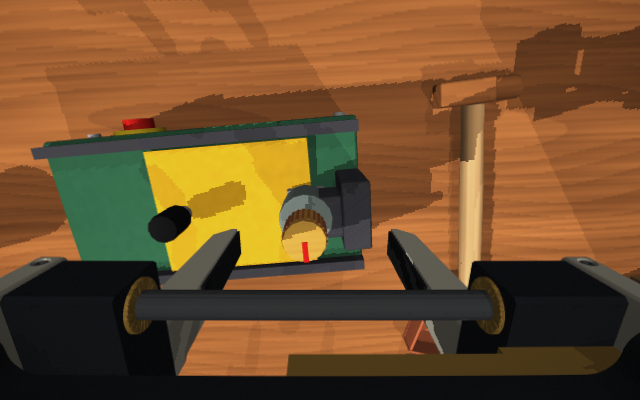

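Request:
send_rows([
  {"wx":0.005,"wy":0.0095,"wz":0,"dx":0,"dy":0.74,"dz":0,"fingers":0},
])

```text
t: 2.77
tool_pos: [0.5652, -0.1617, 0.1816]
orientation: [3.139, -0.077, 0.002]
force: [0.0, 0.5, -0.2]
opening: 0.0926
```

Request:
send_rows([
  {"wx":0,"wy":0,"wz":0,"dx":0,"dy":0,"dz":0,"fingers":0},
])

```text
t: 2.85
tool_pos: [0.5658, -0.1612, 0.1832]
orientation: [3.139, -0.077, 0.004]
force: [0.3, 0.3, 0.2]
opening: 0.0929
```

Request:
send_rows([
  {"wx":0,"wy":0,"wz":0,"dx":0,"dy":0,"dz":0,"fingers":0},
])

```text
t: 2.93
tool_pos: [0.5665, -0.1613, 0.1847]
orientation: [3.139, -0.077, 0.007]
force: [-0.7, -0.6, 0.3]
opening: 0.0927
```

Request:
send_rows([
  {"wx":0,"wy":0.005,"wz":0,"dx":-0.2,"dy":0.1,"dz":-1.1,"fingers":0},
  {"wx":0,"wy":0.0016,"wz":0,"dx":-0.06,"dy":0,"dz":-1.1,"fingers":0},
])

```text
t: 3.1
tool_pos: [0.5665, -0.161, 0.1664]
orientation: [3.136, -0.076, 0.007]
force: [0.7, -0.0, -0.7]
opening: 0.0931
```

Request:
send_rows([
  {"wx":0,"wy":0.0016,"wz":0,"dx":-0.06,"dy":0,"dz":-0.16,"fingers":0},
])

```text
t: 3.18
tool_pos: [0.565, -0.1605, 0.1624]
orientation: [3.137, -0.076, 0.001]
force: [0.0, -0.2, -0.0]
opening: 0.0934
```

Request:
send_rows([
  {"wx":0,"wy":0.0016,"wz":0,"dx":-0.06,"dy":0,"dz":-0.16,"fingers":0},
])

```text
t: 3.27
tool_pos: [0.564, -0.1603, 0.1599]
orientation: [3.137, -0.076, -0.003]
force: [0.2, 0.4, 0.6]
opening: 0.093
```

Request:
send_rows([
  {"wx":0,"wy":0.0016,"wz":0,"dx":-0.06,"dy":0,"dz":-0.16,"fingers":0},
])

```text
t: 3.35
tool_pos: [0.5629, -0.1601, 0.1573]
orientation: [3.137, -0.075, -0.008]
force: [0.3, 0.4, 0.5]
opening: 0.0931
```

Request:
send_rows([
  {"wx":0,"wy":0,"wz":0,"dx":0,"dy":0,"dz":0,"fingers":0},
])

```text
t: 3.43
tool_pos: [0.5623, -0.1599, 0.1564]
orientation: [3.138, -0.075, -0.01]
force: [-0.1, -0.1, -0.3]
opening: 0.0931
```

Request:
send_rows([
  {"wx":0,"wy":0,"wz":0,"dx":0,"dy":0,"dz":0,"fingers":0},
])

```text
t: 3.52
tool_pos: [0.5621, -0.1599, 0.1561]
orientation: [3.138, -0.075, -0.011]
force: [0.5, -0.3, -0.4]
opening: 0.0931
```

Request:
send_rows([
  {"wx":0,"wy":0,"wz":0,"dx":0,"dy":0,"dz":0,"fingers":0},
])

```text
t: 3.6
tool_pos: [0.5621, -0.1599, 0.1561]
orientation: [3.138, -0.075, -0.011]
force: [-0.4, -0.4, 0.7]
opening: 0.0929
```

Request:
send_rows([
  {"wx":0,"wy":0,"wz":0,"dx":0,"dy":0,"dz":0,"fingers":0},
])

```text
t: 3.68
tool_pos: [0.5622, -0.1599, 0.1562]
orientation: [3.138, -0.075, -0.011]
force: [0.2, -0.9, -0.2]
opening: 0.0929
```

Request:
send_rows([
  {"wx":0,"wy":0,"wz":0,"dx":0,"dy":0,"dz":0,"fingers":0},
])

```text
t: 3.77
tool_pos: [0.5623, -0.16, 0.1564]
orientation: [3.138, -0.075, -0.01]
force: [-0.2, 0.1, -0.1]
opening: 0.0931
```

Request:
send_rows([
  {"wx":0,"wy":-0.0045,"wz":0,"dx":0.17,"dy":0,"dz":-0.35,"fingers":0},
])

```text
t: 3.85
tool_pos: [0.5646, -0.1603, 0.1538]
orientation: [3.137, -0.076, -0.001]
force: [-0.4, -0.5, 0.3]
opening: 0.093
```

Request:
send_rows([
  {"wx":0,"wy":0,"wz":0,"dx":0,"dy":0,"dz":0,"fingers":0},
])

```text
t: 3.93
tool_pos: [0.5645, -0.1602, 0.1532]
orientation: [3.138, -0.076, -0.001]
force: [-0.3, 0.1, -0.9]
opening: 0.093
```

Request:
send_rows([
  {"wx":0,"wy":0,"wz":0,"dx":0,"dy":0,"dz":0,"fingers":0},
])

```text
t: 4.02
tool_pos: [0.5647, -0.1602, 0.1533]
orientation: [3.137, -0.076, -0.001]
force: [-0.7, 0.2, -0.0]
opening: 0.0933
```

Request:
send_rows([
  {"wx":0,"wy":0,"wz":0,"dx":0,"dy":0,"dz":0,"fingers":0},
])

```text
t: 4.1
tool_pos: [0.5646, -0.1602, 0.1532]
orientation: [3.137, -0.076, -0.001]
force: [-0.5, -0.2, 0.4]
opening: 0.0928
```

Request:
send_rows([
  {"wx":0,"wy":0,"wz":0,"dx":0,"dy":0,"dz":-0.2,"fingers":100},
  {"wx":0,"wy":0,"wz":0,"dx":0,"dy":0,"dz":0,"fingers":140},
  {"wx":0,"wy":0,"wz":0,"dx":0,"dy":0,"dz":0,"fingers":155},
  {"wx":0,"wy":0,"wz":0,"dx":0,"dy":0,"dz":0,"fingers":155},
  {"wx":0,"wy":0,"wz":0,"dx":0,"dy":0,"dz":0,"fingers":155},
  {"wx":0,"wy":0,"wz":0,"dx":0,"dy":0,"dz":0,"fingers":155},
  {"wx":0,"wy":0,"wz":0,"dx":0,"dy":0,"dz":0,"fingers":155},
], newtons=3)

```text
t: 4.68
tool_pos: [0.5646, -0.1602, 0.151]
orientation: [3.137, -0.076, -0.001]
force: [-0.0, 0.4, -0.5]
opening: 0.0507
```

Run:
```python
from h import *
s=robot.read_state(); print(s['t'],s['tool_pos'],s['force'],s['opening'])
im=robot.read_camera("wrist"); cv2.imwrite("pics/w5.png",im[:,:,::-1])
```

```text
4.6833 [ 0.56461925 -0.16019353  0.15104727] [-0.02035786  0.42361199 -0.46098936] 0.050747349278960074
```

View pics/w5.png

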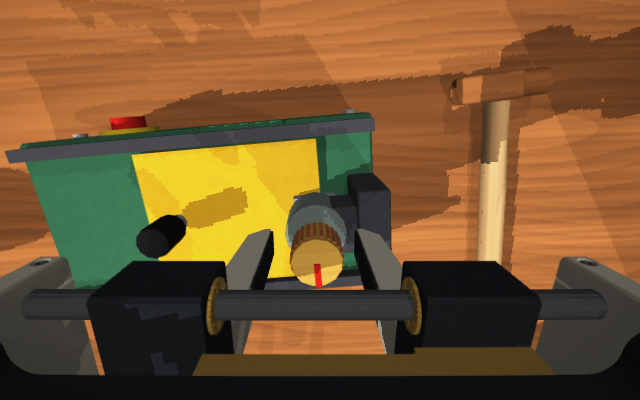

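Request:
send_rows([
  {"wx":0,"wy":0,"wz":0,"dx":0,"dy":0,"dz":0,"fingers":165},
  {"wx":0,"wy":0,"wz":0,"dx":0,"dy":0,"dz":0,"fingers":165},
  {"wx":0,"wy":0,"wz":0,"dx":0,"dy":0,"dz":0,"fingers":165},
  {"wx":0,"wy":0,"wz":0,"dx":0,"dy":0,"dz":0,"fingers":165},
])

```text
t: 5.07
tool_pos: [0.5647, -0.1602, 0.1512]
orientation: [3.137, -0.076, -0.0]
force: [0.2, 0.4, 1.0]
opening: 0.0328
```

Request:
send_rows([
  {"wx":0,"wy":0,"wz":0,"dx":0,"dy":0,"dz":0,"fingers":175},
  {"wx":0,"wy":0,"wz":0,"dx":0,"dy":0,"dz":0,"fingers":175},
])

```text
t: 5.23
tool_pos: [0.5646, -0.1613, 0.1512]
orientation: [3.135, -0.076, -0.0]
force: [0.3, -2.5, -1.4]
opening: 0.0296
```

Request:
send_rows([
  {"wx":0,"wy":0,"wz":0,"dx":0,"dy":0,"dz":0,"fingers":180},
  {"wx":0,"wy":0,"wz":0,"dx":0,"dy":0,"dz":0,"fingers":180},
])

```text
t: 5.4
tool_pos: [0.5646, -0.1617, 0.1511]
orientation: [3.135, -0.077, -0.0]
force: [-1.1, 0.5, -0.7]
opening: 0.0291
```

Request:
send_rows([
  {"wx":0,"wy":0,"wz":0,"dx":0,"dy":0,"dz":0,"fingers":180},
  {"wx":0,"wy":0,"wz":0,"dx":0,"dy":0,"dz":0,"fingers":180},
])

```text
t: 5.57
tool_pos: [0.5646, -0.1617, 0.1512]
orientation: [3.135, -0.077, -0.0]
force: [-0.2, -2.0, -0.2]
opening: 0.0289
```

Request:
send_rows([
  {"wx":0,"wy":0,"wz":0,"dx":0,"dy":0,"dz":0,"fingers":200},
  {"wx":0,"wy":0,"wz":0,"dx":0,"dy":0,"dz":0,"fingers":200},
  {"wx":0,"wy":0,"wz":0,"dx":0,"dy":0,"dz":0,"fingers":200},
], newtons=10)

```text
t: 5.82
tool_pos: [0.5646, -0.1617, 0.1512]
orientation: [3.135, -0.077, -0.0]
force: [-0.0, -1.2, -0.4]
opening: 0.0289
```

Request:
send_rows([
  {"wx":0,"wy":0,"wz":0,"dx":0,"dy":0,"dz":0,"fingers":200},
  {"wx":0,"wy":0,"wz":0,"dx":0,"dy":0,"dz":0,"fingers":200},
  {"wx":0,"wy":0,"wz":0,"dx":0,"dy":0,"dz":0,"fingers":200},
], newtons=20)

```text
t: 6.07
tool_pos: [0.5646, -0.1617, 0.1512]
orientation: [3.135, -0.077, -0.0]
force: [-0.1, -1.8, -0.5]
opening: 0.0285
```

Request:
send_rows([
  {"wx":0,"wy":0,"wz":0,"dx":0,"dy":0,"dz":0.1,"fingers":200},
])

```text
t: 6.15
tool_pos: [0.5645, -0.1617, 0.1516]
orientation: [3.135, -0.077, -0.001]
force: [3.0, -2.8, -6.9]
opening: 0.0286
```

Request:
send_rows([
  {"wx":0,"wy":0,"wz":0,"dx":0,"dy":0,"dz":0.1,"fingers":200},
])

```text
t: 6.23
tool_pos: [0.5645, -0.1617, 0.152]
orientation: [3.135, -0.077, -0.001]
force: [3.4, -3.9, -6.8]
opening: 0.0286
```

Request:
send_rows([
  {"wx":0,"wy":0,"wz":0,"dx":0,"dy":0,"dz":0.1,"fingers":200},
])

```text
t: 6.32
tool_pos: [0.5645, -0.1617, 0.1524]
orientation: [3.136, -0.077, -0.001]
force: [3.4, -2.7, -7.5]
opening: 0.0285
```

Request:
send_rows([
  {"wx":0,"wy":0,"wz":0,"dx":0.03,"dy":-0.03,"dz":0.1,"fingers":200},
  {"wx":0,"wy":0,"wz":0,"dx":0.03,"dy":-0.03,"dz":0.1,"fingers":200},
])

```text
t: 6.48
tool_pos: [0.5645, -0.1617, 0.1534]
orientation: [3.137, -0.077, -0.004]
force: [2.0, -0.5, -6.2]
opening: 0.0288
```

Request:
send_rows([
  {"wx":0,"wy":0,"wz":0,"dx":0.03,"dy":-0.03,"dz":0.1,"fingers":200},
  {"wx":0,"wy":0,"wz":0,"dx":0.03,"dy":-0.03,"dz":0.1,"fingers":200},
])

```text
t: 6.65
tool_pos: [0.5645, -0.1617, 0.1545]
orientation: [3.138, -0.076, -0.007]
force: [2.6, -0.9, -7.7]
opening: 0.0289
```

Run:
```python
from h import *
s=robot.read_state(); print(s['t'],s['tool_pos'],s['force'],s['wrist_torque'],s['opening'])
im=robot.read_camera("wrist"); cv2.imwrite("pics/w6.png",im[:,:,::-1])
```

```text
6.65 [ 0.56451516 -0.16170808  0.15449545] [ 2.55286235 -0.93916378 -7.693823  ] [-0.11649117 -0.36632025  0.01851771] 0.028933578810916932
```

View pics/w6.png

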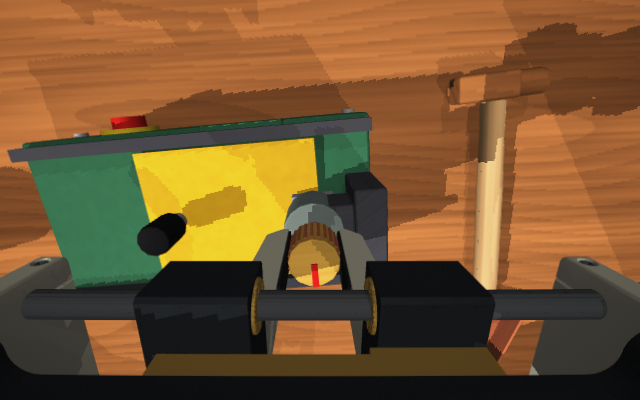

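Request:
send_rows([
  {"wx":0,"wy":-0.003,"wz":0,"dx":0.03,"dy":-0.01,"dz":0.1,"fingers":200},
  {"wx":0,"wy":-0.003,"wz":0,"dx":0.03,"dy":-0.01,"dz":0.1,"fingers":200},
])

```text
t: 6.87
tool_pos: [0.5646, -0.1617, 0.1561]
orientation: [3.139, -0.076, 0.0]
force: [1.8, -1.7, -7.4]
opening: 0.0285
```

Request:
send_rows([
  {"wx":0,"wy":-0.002,"wz":0,"dx":0.02,"dy":-0.01,"dz":0.1,"fingers":200},
  {"wx":0,"wy":-0.002,"wz":0,"dx":0.02,"dy":-0.01,"dz":0.1,"fingers":200},
])

```text
t: 7.03
tool_pos: [0.5646, -0.1617, 0.1577]
orientation: [3.139, -0.076, 0.006]
force: [3.0, -1.0, -8.6]
opening: 0.0286
```

Request:
send_rows([
  {"wx":0,"wy":-0.001,"wz":0,"dx":0.02,"dy":-0.01,"dz":0.1,"fingers":200},
  {"wx":0,"wy":-0.001,"wz":0,"dx":0.02,"dy":-0.01,"dz":0.1,"fingers":200},
])

```text
t: 7.2
tool_pos: [0.5647, -0.1617, 0.1595]
orientation: [3.14, -0.076, 0.008]
force: [0.8, -0.2, -8.9]
opening: 0.0287
```

Request:
send_rows([
  {"wx":0,"wy":0.003,"wz":0,"dx":0.01,"dy":0,"dz":0.08,"fingers":200},
])

```text
t: 7.28
tool_pos: [0.5646, -0.1617, 0.1604]
orientation: [3.14, -0.076, 0.003]
force: [3.4, -1.6, -8.4]
opening: 0.0282
```

Request:
send_rows([
  {"wx":0,"wy":0.001,"wz":0,"dx":0.01,"dy":0,"dz":0.08,"fingers":200},
])

```text
t: 7.37
tool_pos: [0.5646, -0.1617, 0.161]
orientation: [3.14, -0.076, 0.001]
force: [3.1, -1.1, -12.8]
opening: 0.0287
```

Request:
send_rows([
  {"wx":0,"wy":0,"wz":0,"dx":0.01,"dy":0,"dz":0.08,"fingers":200},
])

```text
t: 7.45
tool_pos: [0.5645, -0.1617, 0.1613]
orientation: [3.14, -0.076, -0.0]
force: [4.2, -2.8, -17.1]
opening: 0.0285
```

Request:
send_rows([
  {"wx":0,"wy":0,"wz":0,"dx":0.01,"dy":0,"dz":0.08,"fingers":200},
])

```text
t: 7.53
tool_pos: [0.5645, -0.1617, 0.1614]
orientation: [3.14, -0.076, -0.001]
force: [5.3, -2.1, -16.6]
opening: 0.0287
```

Request:
send_rows([
  {"wx":0,"wy":0,"wz":0,"dx":0.01,"dy":0,"dz":-0.03,"fingers":200},
])

```text
t: 7.62
tool_pos: [0.5646, -0.1616, 0.161]
orientation: [3.14, -0.076, -0.002]
force: [1.8, -2.0, -7.3]
opening: 0.0285
```

Request:
send_rows([
  {"wx":0,"wy":0,"wz":0,"dx":0.01,"dy":0,"dz":0,"fingers":200},
])

```text
t: 7.7
tool_pos: [0.5646, -0.1617, 0.161]
orientation: [3.14, -0.076, -0.002]
force: [0.8, -1.8, -9.2]
opening: 0.0287
```

Request:
send_rows([
  {"wx":0,"wy":0,"wz":0.06,"dx":0,"dy":0,"dz":0,"fingers":200},
])

```text
t: 7.78
tool_pos: [0.5646, -0.1617, 0.161]
orientation: [3.141, 0.016, -0.003]
force: [1.7, -2.1, -10.5]
opening: 0.0282
```

Request:
send_rows([
  {"wx":0,"wy":0,"wz":0.06,"dx":0,"dy":0,"dz":0,"fingers":200},
])

```text
t: 7.87
tool_pos: [0.5646, -0.1618, 0.1611]
orientation: [3.139, 0.114, -0.003]
force: [1.7, -1.6, -10.4]
opening: 0.0286
```

Request:
send_rows([
  {"wx":0,"wy":0,"wz":0.06,"dx":0,"dy":0,"dz":0,"fingers":200},
])

```text
t: 7.95
tool_pos: [0.5646, -0.1618, 0.1611]
orientation: [3.134, 0.213, -0.003]
force: [1.7, -1.3, -11.9]
opening: 0.0284
```

Request:
send_rows([
  {"wx":0,"wy":0,"wz":0.06,"dx":0,"dy":0,"dz":-0.02,"fingers":200},
])

```text
t: 8.03
tool_pos: [0.5646, -0.1618, 0.161]
orientation: [3.125, 0.311, -0.002]
force: [2.0, -1.7, -8.9]
opening: 0.0284
```

Request:
send_rows([
  {"wx":0,"wy":0,"wz":0.06,"dx":0,"dy":0,"dz":-0.01,"fingers":200},
])

```text
t: 8.12
tool_pos: [0.5646, -0.1619, 0.1611]
orientation: [3.114, 0.409, -0.002]
force: [2.2, -1.0, -9.9]
opening: 0.0286
```

Run:
```python
from h import *
s=robot.read_state(); print(s['t'],s['tool_pos'],s['q'],s['force'],s['wrist_torque'],s['opening'])
im=robot.read_camera("wrist"); cv2.imwrite("pics/w7.png",im[:,:,::-1]); cv2.imwrite("pics/w7z.png",cv2.resize(im[170:310,240:390,::-1],None,fx=4,fy=4,interpolation=cv2.INTER_CUBIC))
```

```text
8.1167 [ 0.56460004 -0.16187945  0.16105757] [-0.36540665  0.13042377  1.59398767 -0.00172597  1.41795596  0.94414884] [ 2.16107503 -0.95012167 -9.90028305] [-0.28777472 -0.36957101 -0.09901701] 0.028618930770496553
```

View pics/w7z.png

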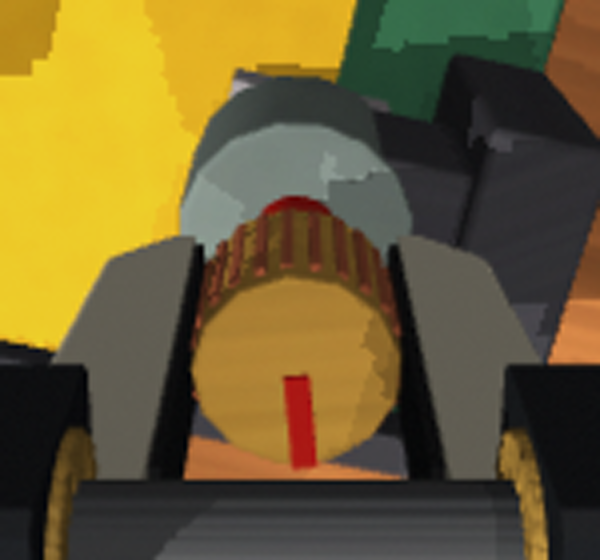

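Request:
send_rows([
  {"wx":0,"wy":0,"wz":0.06,"dx":0,"dy":0,"dz":-0.01,"fingers":200},
])

```text
t: 8.25
tool_pos: [0.5646, -0.1619, 0.1611]
orientation: [3.099, 0.508, -0.002]
force: [1.5, -1.6, -11.1]
opening: 0.0287
```

Request:
send_rows([
  {"wx":0,"wy":0,"wz":0.06,"dx":0,"dy":0,"dz":0,"fingers":200},
])

```text
t: 8.33
tool_pos: [0.5646, -0.1619, 0.1611]
orientation: [3.082, 0.602, -0.002]
force: [3.6, -1.4, -11.4]
opening: 0.0285
```

Request:
send_rows([
  {"wx":0,"wy":0,"wz":0.06,"dx":0,"dy":0,"dz":0,"fingers":200},
])

```text
t: 8.42
tool_pos: [0.5646, -0.162, 0.1611]
orientation: [3.062, 0.696, -0.002]
force: [2.1, -1.5, -10.7]
opening: 0.0287
```

Request:
send_rows([
  {"wx":0,"wy":0,"wz":0.06,"dx":0,"dy":0,"dz":0,"fingers":200},
])

```text
t: 8.5
tool_pos: [0.5647, -0.162, 0.1611]
orientation: [3.039, 0.79, -0.002]
force: [2.1, -1.7, -10.7]
opening: 0.0283
```

Request:
send_rows([
  {"wx":0,"wy":0,"wz":0.06,"dx":0,"dy":0,"dz":0,"fingers":200},
])

```text
t: 8.58
tool_pos: [0.5647, -0.162, 0.1612]
orientation: [3.013, 0.883, -0.002]
force: [2.0, -2.4, -10.4]
opening: 0.0287
```

Request:
send_rows([
  {"wx":0,"wy":0,"wz":0.06,"dx":0,"dy":0,"dz":0.01,"fingers":200},
  {"wx":0,"wy":0,"wz":0.06,"dx":0,"dy":0,"dz":0.01,"fingers":200},
])

```text
t: 8.75
tool_pos: [0.5647, -0.162, 0.1615]
orientation: [2.954, 1.065, -0.001]
force: [2.5, -1.5, -11.5]
opening: 0.0285
```

Request:
send_rows([
  {"wx":0,"wy":0,"wz":0.06,"dx":0,"dy":0,"dz":0.01,"fingers":200},
  {"wx":0,"wy":0,"wz":0.06,"dx":0,"dy":0,"dz":0.01,"fingers":200},
])

```text
t: 8.92
tool_pos: [0.5648, -0.1621, 0.1618]
orientation: [2.883, 1.244, -0.001]
force: [2.1, -2.0, -11.1]
opening: 0.0284
```

Request:
send_rows([
  {"wx":0,"wy":0,"wz":0.06,"dx":0,"dy":0,"dz":0.01,"fingers":200},
  {"wx":0,"wy":0,"wz":0.06,"dx":0,"dy":0,"dz":0.01,"fingers":200},
])

```text
t: 9.08
tool_pos: [0.5648, -0.1621, 0.162]
orientation: [2.801, 1.418, -0.001]
force: [3.0, -2.1, -10.8]
opening: 0.0286
```

Request:
send_rows([
  {"wx":0,"wy":0,"wz":0.07,"dx":0.01,"dy":-0.01,"dz":0.01,"fingers":200},
  {"wx":0,"wy":0,"wz":0.07,"dx":0.01,"dy":-0.01,"dz":0.01,"fingers":200},
  {"wx":0,"wy":0,"wz":0.07,"dx":0.01,"dy":-0.01,"dz":0.01,"fingers":200},
  {"wx":0,"wy":0,"wz":0.07,"dx":0.01,"dy":-0.01,"dz":0.01,"fingers":200},
])

```text
t: 9.42
tool_pos: [0.565, -0.1622, 0.1626]
orientation: [2.57, 1.804, -0.0]
force: [1.1, -0.8, -10.7]
opening: 0.0282
```

Request:
send_rows([
  {"wx":0,"wy":0,"wz":0.07,"dx":0.01,"dy":-0.01,"dz":0.01,"fingers":200},
  {"wx":0,"wy":0,"wz":0.07,"dx":0.01,"dy":-0.01,"dz":0.01,"fingers":200},
  {"wx":0,"wy":0,"wz":0.07,"dx":0.01,"dy":-0.01,"dz":0.01,"fingers":200},
  {"wx":0,"wy":0,"wz":0.07,"dx":0.01,"dy":-0.01,"dz":0.01,"fingers":200},
])

```text
t: 9.75
tool_pos: [0.5651, -0.1622, 0.1631]
orientation: [2.286, 2.155, -0.0]
force: [2.0, -0.8, -11.2]
opening: 0.0283
```

Run:
```python
from h import *
s=robot.read_state(); print(s['t'],s['tool_pos'],s['q'],s['force'],s['wrist_torque'],s['opening'])
M=R.from_rotvec(s['orientation']).as_matrix();print("turn",np.arctan2(M[1,0],M[0,0])+0.0485,M[:,2])
im=robot.read_camera("wrist"); cv2.imwrite("pics/w8z.png",cv2.resize(im[170:310,240:390,::-1],None,fx=4,fy=4,interpolation=cv2.INTER_CUBIC))
```

```text
9.75 [ 0.56514832 -0.16222192  0.16309575] [-3.66681614e-01  1.29666186e-01  1.59102111e+00 -5.62611145e-05
  1.42086226e+00 -3.07422972e-01] [  2.0399526   -0.7960644  -11.21755773] [-0.22320185 -0.47462598 -0.03862459] 0.028271701265303126
turn 1.5600460865766972 [ 2.02928247e-05 -6.73848931e-05 -9.99999998e-01]
```

View pics/w8z.png

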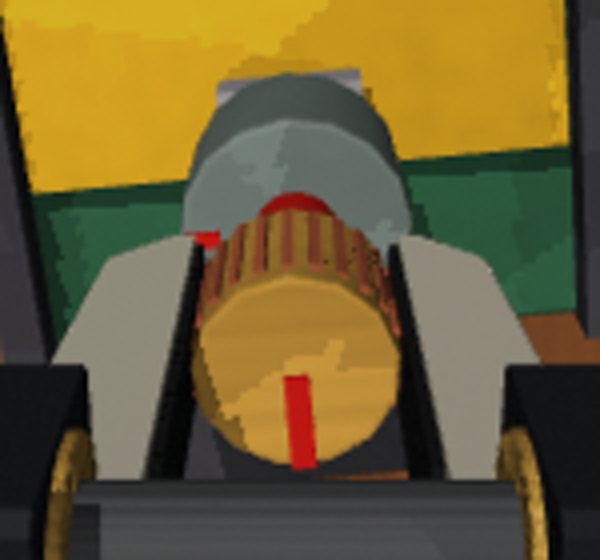

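Request:
send_rows([
  {"wx":0,"wy":0,"wz":0.07,"dx":0.01,"dy":0,"dz":0.01,"fingers":200},
  {"wx":0,"wy":0,"wz":0.07,"dx":0.01,"dy":0,"dz":0.01,"fingers":200},
  {"wx":0,"wy":0,"wz":0.07,"dx":0.01,"dy":0,"dz":0.01,"fingers":200},
  {"wx":0,"wy":0,"wz":0.07,"dx":0.01,"dy":0,"dz":0.01,"fingers":200},
  {"wx":0,"wy":0,"wz":0.07,"dx":0.01,"dy":0,"dz":0.01,"fingers":200},
  {"wx":0,"wy":0,"wz":0.07,"dx":0.01,"dy":0,"dz":0.01,"fingers":200},
])

```text
t: 10.3
tool_pos: [0.5654, -0.1622, 0.1639]
orientation: [-1.782, -2.586, 0.0]
force: [1.0, -2.2, -10.1]
opening: 0.0284
```

Request:
send_rows([
  {"wx":0,"wy":0,"wz":0.07,"dx":0,"dy":0,"dz":0.01,"fingers":200},
  {"wx":0,"wy":0,"wz":0.07,"dx":0,"dy":0,"dz":0.01,"fingers":200},
  {"wx":0,"wy":0,"wz":0.07,"dx":0,"dy":0,"dz":0.01,"fingers":200},
  {"wx":0,"wy":0,"wz":0.07,"dx":0,"dy":0,"dz":0.01,"fingers":200},
  {"wx":0,"wy":0,"wz":0.07,"dx":0,"dy":0,"dz":0.01,"fingers":200},
  {"wx":0,"wy":0,"wz":0.07,"dx":0,"dy":0,"dz":0.01,"fingers":200},
])

```text
t: 10.8
tool_pos: [0.5656, -0.162, 0.1647]
orientation: [-1.203, -2.902, -0.0]
force: [1.7, -0.9, -11.1]
opening: 0.0285
```

```bash
cat > st.py <<'E'
from h import *
s=robot.read_state(); print(s['t'],s['tool_pos'],s['q'],s['force'],s['wrist_torque'],s['opening'])
M=R.from_rotvec(s['orientation']).as_matrix();print("turn",np.arctan2(M[1,0],M[0,0])+0.0485,M[:,2])
E
python3 st.py
```

```text
10.8 [ 0.56556142 -0.16202221  0.16474722] [-3.66302948e-01  1.29852191e-01  1.58775025e+00  2.45338885e-04
  1.42441033e+00 -1.15131316e+00] [  1.70553034  -0.94754673 -11.05916714] [-0.20104814 -0.56135701 -0.02603674] 0.02854140167038054
turn 2.404270709249489 [-3.05307983e-04  3.77082318e-04 -9.99999882e-01]
```

Turned 2.40 rad, with no slip seen so far. I'll continue in smaller steps towards the end stop.

Request:
send_rows([
  {"wx":0,"wy":0,"wz":0.06,"dx":0,"dy":0,"dz":0.01,"fingers":200},
  {"wx":0,"wy":0,"wz":0.06,"dx":0,"dy":0,"dz":0.01,"fingers":200},
  {"wx":0,"wy":0,"wz":0.06,"dx":0,"dy":0,"dz":0.01,"fingers":200},
  {"wx":0,"wy":0,"wz":0.06,"dx":0,"dy":0,"dz":0.01,"fingers":200},
])

```text
t: 11.13
tool_pos: [0.5656, -0.1619, 0.1652]
orientation: [-0.847, -3.025, -0.001]
force: [2.9, -1.6, -10.4]
opening: 0.0288
```

Request:
send_rows([
  {"wx":0,"wy":0,"wz":0.04,"dx":0,"dy":0,"dz":0.005,"fingers":200},
  {"wx":0,"wy":0,"wz":0.04,"dx":0,"dy":0,"dz":0.005,"fingers":200},
])

```text
t: 11.3
tool_pos: [0.5656, -0.1619, 0.1654]
orientation: [-0.728, -3.056, -0.001]
force: [1.0, -0.9, -9.8]
opening: 0.0288
```

```bash
python3 st.py
```

```text
11.3 [ 0.56564436 -0.16190074  0.16539689] [-3.66359923e-01  1.29534328e-01  1.58689008e+00  7.17905839e-04
  1.42563989e+00 -1.46971054e+00] [ 0.97227694 -0.92126178 -9.76251027] [-0.16525163 -0.52025354 -0.03949682] 0.028784250645016225
turn 2.7225431083882174 [-1.85843751e-04  8.32152318e-04 -9.99999636e-01]
```

Request:
send_rows([
  {"wx":0,"wy":0,"wz":0.04,"dx":0,"dy":0,"dz":0.005,"fingers":200},
  {"wx":0,"wy":0,"wz":0.04,"dx":0,"dy":0,"dz":0.005,"fingers":200},
  {"wx":0,"wy":0,"wz":0.03,"dx":0,"dy":0,"dz":0.005,"fingers":200},
])

```text
t: 11.55
tool_pos: [0.5657, -0.1618, 0.1656]
orientation: [-0.564, -3.09, -0.002]
force: [2.7, -1.8, -11.1]
opening: 0.0285
```

```bash
python3 st.py;python3 - <<'E'
from h import *
im=robot.read_camera("wrist"); cv2.imwrite("pics/w9z.png",cv2.resize(im[170:310,240:390,::-1],None,fx=4,fy=4,interpolation=cv2.INTER_CUBIC))
E
```

```text
11.55 [ 0.56569317 -0.16184239  0.1656185 ] [-3.66369152e-01  1.29494343e-01  1.58652230e+00  9.25017867e-04
  1.42609729e+00 -1.57593165e+00] [  2.71536655  -1.7883581  -11.05453858] [-0.17022127 -0.59913664 -0.04142641] 0.028450291821860228
turn 2.828725443819781 [-1.58717687e-04  1.04131558e-03 -9.99999445e-01]
```

View pics/w9z.png

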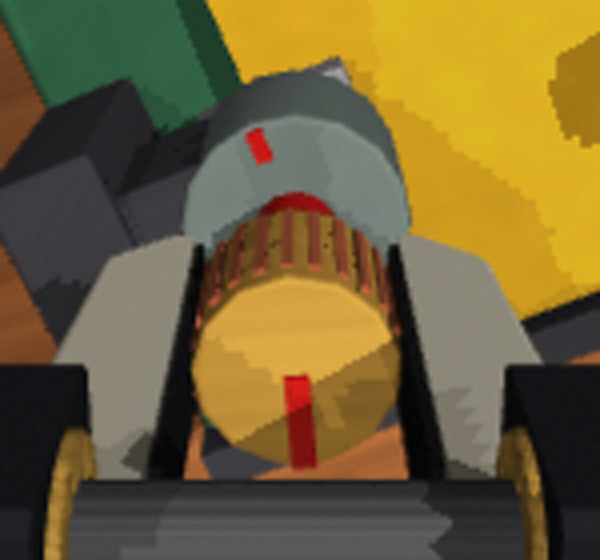

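Request:
send_rows([
  {"wx":0,"wy":0,"wz":0.03,"dx":0,"dy":0,"dz":0,"fingers":200},
])

```text
t: 11.68
tool_pos: [0.5657, -0.1618, 0.1656]
orientation: [-0.521, -3.098, -0.002]
force: [1.7, -2.1, -10.5]
opening: 0.0287
```

```bash
python3 st.py
```

```text
11.6833 [ 0.56570126 -0.16182787  0.16564164] [-3.66378573e-01  1.29494150e-01  1.58647959e+00  9.83831139e-04
  1.42615108e+00 -1.60431589e+00] [  1.68124141  -2.05390039 -10.53024494] [-0.16694135 -0.57602106 -0.01827448] 0.02870206190660984
turn 2.857091817137104 [-1.48015789e-04  1.09955845e-03 -9.99999385e-01]
```

Request:
send_rows([
  {"wx":0,"wy":0,"wz":0.02,"dx":0,"dy":0,"dz":0,"fingers":200},
])

```text
t: 11.77
tool_pos: [0.5657, -0.1618, 0.1657]
orientation: [-0.492, -3.102, -0.002]
force: [2.3, -1.3, -11.4]
opening: 0.0284
```

```bash
python3 st.py
```

```text
11.7667 [ 0.56569868 -0.16180251  0.16566973] [-3.66369118e-01  1.29506223e-01  1.58641437e+00  1.02990317e-03
  1.42626496e+00 -1.62291860e+00] [  2.27825738  -1.26536146 -11.36283756] [-0.20569756 -0.51964384 -0.07500223] 0.02837515369534873
turn 2.8756974567223152 [-1.88381675e-04  1.16389085e-03 -9.99999305e-01]
```

Request:
send_rows([
  {"wx":0,"wy":0,"wz":0,"dx":0,"dy":0,"dz":-0.03,"fingers":200},
  {"wx":0,"wy":0,"wz":0,"dx":0,"dy":0,"dz":-0.02,"fingers":200},
  {"wx":0,"wy":0,"wz":0,"dx":0,"dy":0,"dz":0,"fingers":200},
])

```text
t: 12.02
tool_pos: [0.5657, -0.1618, 0.1656]
orientation: [-0.499, -3.101, -0.002]
force: [1.7, -1.3, -10.2]
opening: 0.0288
```

Request:
send_rows([
  {"wx":0,"wy":0,"wz":0,"dx":0,"dy":0,"dz":0,"fingers":150},
  {"wx":0,"wy":0,"wz":0,"dx":0,"dy":0,"dz":0,"fingers":120},
  {"wx":0,"wy":0,"wz":0,"dx":0,"dy":0,"dz":0,"fingers":90},
  {"wx":0,"wy":0,"wz":0,"dx":0,"dy":0,"dz":0,"fingers":90},
  {"wx":0,"wy":0,"wz":0,"dx":0,"dy":0,"dz":0,"fingers":90},
])

```text
t: 12.43
tool_pos: [0.5688, -0.1625, 0.1719]
orientation: [0.502, 3.092, -0.0]
force: [-0.0, -0.2, 0.5]
opening: 0.0569
```

```bash
python3 st.py;python3 - <<'E'
from h import *
im=robot.read_camera("wrist"); cv2.imwrite("pics/w10.png",im[:,:,::-1])
E
```

```text
12.4333 [ 0.56879081 -0.16246038  0.17185011] [-3.65888466e-01  1.24517334e-01  1.58040464e+00  1.59237485e-03
  1.42810727e+00 -1.61505324e+00] [-0.04028682 -0.24650808  0.51623489] [ 0.00575546 -0.19657602  0.01076688] 0.05686932531937932
turn 2.8682362363769056 [ 0.00856056 -0.00159198 -0.99996209]
```

View pics/w10.png

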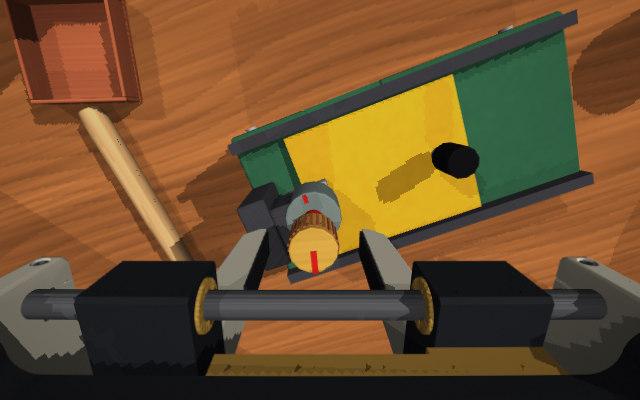

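Request:
send_rows([
  {"wx":0,"wy":0,"wz":0,"dx":0,"dy":0,"dz":1.5,"fingers":120},
  {"wx":0,"wy":0,"wz":0,"dx":0,"dy":0,"dz":1.8,"fingers":120},
  {"wx":0,"wy":0,"wz":0,"dx":0,"dy":0,"dz":1.8,"fingers":120},
  {"wx":0,"wy":0,"wz":-0.11,"dx":-0.1,"dy":1.0,"dz":0.3,"fingers":120},
  {"wx":0,"wy":0,"wz":-0.11,"dx":-0.1,"dy":1.0,"dz":0,"fingers":120},
  {"wx":0,"wy":0,"wz":-0.11,"dx":-0.1,"dy":1.0,"dz":0,"fingers":120},
  {"wx":0,"wy":0,"wz":-0.11,"dx":-0.1,"dy":1.0,"dz":0,"fingers":120},
  {"wx":0,"wy":0,"wz":-0.11,"dx":-0.1,"dy":1.0,"dz":0,"fingers":120},
  {"wx":0,"wy":0,"wz":-0.11,"dx":-0.1,"dy":1.0,"dz":0,"fingers":120},
  {"wx":0,"wy":0,"wz":-0.11,"dx":-0.1,"dy":1.0,"dz":0,"fingers":120},
  {"wx":0,"wy":0,"wz":-0.11,"dx":-0.1,"dy":1.0,"dz":0,"fingers":120},
  {"wx":0,"wy":0,"wz":-0.11,"dx":-0.1,"dy":1.0,"dz":0,"fingers":120},
  {"wx":0,"wy":0,"wz":-0.11,"dx":-0.1,"dy":1.0,"dz":0,"fingers":120},
  {"wx":0,"wy":0,"wz":-0.11,"dx":0,"dy":1.0,"dz":0,"fingers":120},
  {"wx":0,"wy":0,"wz":0,"dx":0,"dy":0,"dz":0,"fingers":120},
  {"wx":0,"wy":0,"wz":0,"dx":0,"dy":0,"dz":0,"fingers":120},
])

```text
t: 13.82
tool_pos: [0.5597, -0.0484, 0.2343]
orientation: [2.231, 2.189, -0.006]
force: [-0.1, -0.6, -0.4]
opening: 0.0495
```

```bash
python3 st.py;python3 - <<'E'
from h import *
im=robot.read_camera("wrist"); cv2.imwrite("pics/w11.png",im[:,:,::-1])
E
```

```text
13.8167 [ 0.55974446 -0.04836261  0.23432931] [-0.16902239  0.01179662  1.58404127 -0.01249671  1.53551619 -0.14957825] [-0.05036396 -0.60404968 -0.38305056] [ 0.01176329 -0.14428563 -0.01522491] 0.04945989518505421
turn 1.6001717256419343 [ 0.00799361 -0.01403326 -0.99986958]
```

View pics/w11.png

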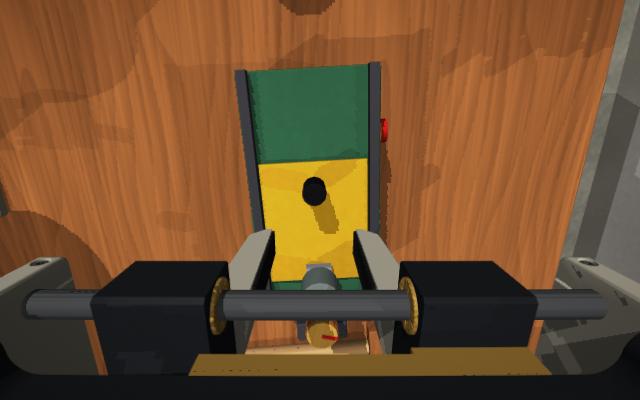

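Run:
```python
from h import *
im=cv2.imread("pics/w11.png")
a=im[165:215,285:345]; cv2.imwrite("pics/w11z.png",cv2.resize(cv2.convertScaleAbs(a,alpha=2.5),None,fx=10,fy=10,interpolation=cv2.INTER_CUBIC))
P=(np.array([0.55974446,-0.04836261,.23432931]),np.array([2.231,2.189,-.006]))
m=(im.max(2)<60)[165:215,285:345]; ys,xs=np.nonzero(m); print(xs.min()+285,xs.max()+285,ys.min()+165,ys.max()+165)
for uv in ((314,190),(314,192),(314,194)): print(onz("wrist",uv,.134,P))
print("knob",onz("wrist",(321,333),.1935,P))
```

```text
303 325 177 205
[ 0.56071538 -0.04084991  0.134     ]
[ 0.56067777 -0.04284708  0.134     ]
[ 0.56064001 -0.04485274  0.134     ]
knob [ 0.56419438 -0.15504024  0.1935    ]
```

View pics/w11z.png

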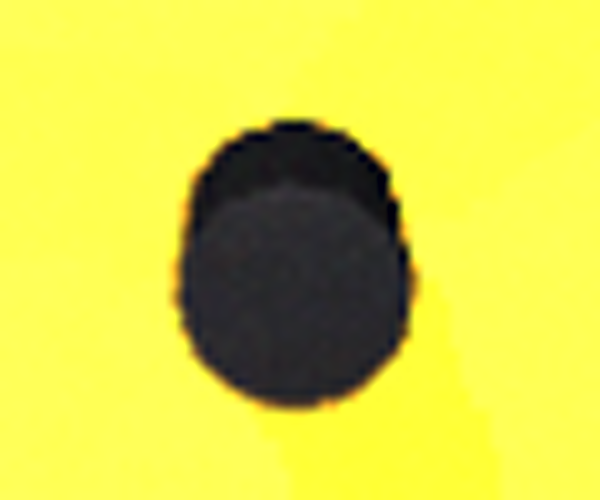

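Request:
send_rows([
  {"wx":0.014,"wy":0.008,"wz":0,"dx":0,"dy":0.3,"dz":-1.6,"fingers":120},
  {"wx":0,"wy":0,"wz":0,"dx":0,"dy":0,"dz":-1.8,"fingers":120},
  {"wx":0,"wy":0,"wz":0,"dx":0,"dy":0,"dz":-1.8,"fingers":120},
  {"wx":0,"wy":0,"wz":0,"dx":0,"dy":0,"dz":-1.8,"fingers":120},
  {"wx":0,"wy":0,"wz":0,"dx":0,"dy":0,"dz":-1.4,"fingers":120},
  {"wx":0,"wy":0,"wz":0,"dx":0,"dy":0,"dz":0,"fingers":120},
  {"wx":0,"wy":0,"wz":0,"dx":0,"dy":0,"dz":0,"fingers":120},
  {"wx":0,"wy":0,"wz":0,"dx":0,"dy":0,"dz":0,"fingers":120},
  {"wx":0,"wy":0,"wz":0,"dx":0,"dy":0,"dz":0,"fingers":120},
])

```text
t: 14.62
tool_pos: [0.5582, -0.0492, 0.1415]
orientation: [-2.221, -2.213, -0.001]
force: [-0.9, 0.3, -0.4]
opening: 0.0488
```

```bash
python3 st.py;python3 - <<'E'
from h import *
im=robot.read_camera("wrist"); cv2.imwrite("pics/w12.png",im[:,:,::-1])
E
```

```text
14.6167 [ 0.55816845 -0.04915405  0.14147022] [-0.18226648  0.07716441  1.68772634  0.00440571  1.3813355  -0.17956322] [-0.88913507  0.30797927 -0.37319241] [-0.02052039 -0.09108906 -0.01043173] 0.048803286297451884
turn 1.6157436906226659 [-0.00377073  0.00509473 -0.99997991]
```

View pics/w12.png

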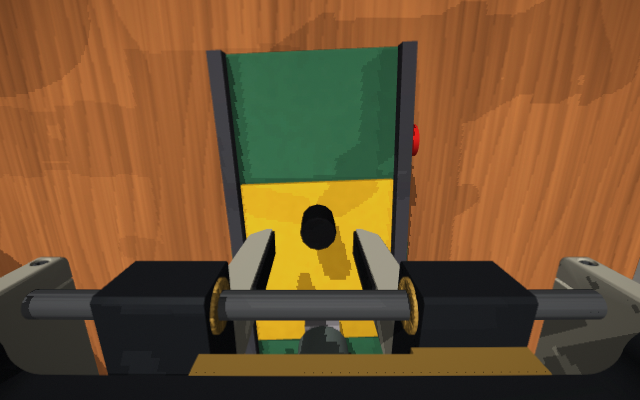

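Request:
send_rows([
  {"wx":-0.004,"wy":-0.003,"wz":0,"dx":0.12,"dy":0.3,"dz":-0.8,"fingers":120},
  {"wx":0,"wy":0,"wz":0,"dx":0,"dy":0.1,"dz":-1.0,"fingers":120},
  {"wx":0,"wy":0,"wz":0,"dx":0,"dy":0,"dz":-1.0,"fingers":120},
  {"wx":0,"wy":0,"wz":0,"dx":0,"dy":0,"dz":-0.4,"fingers":120},
  {"wx":0,"wy":0,"wz":0,"dx":0,"dy":0,"dz":0,"fingers":120},
  {"wx":0,"wy":0,"wz":0,"dx":0,"dy":0,"dz":0,"fingers":120},
])

```text
t: 15.17
tool_pos: [0.5613, -0.0447, 0.1088]
orientation: [2.222, 2.217, 0.005]
force: [-0.6, 1.2, 0.7]
opening: 0.0495
```

```bash
python3 st.py
```

```text
15.1667 [ 0.56129378 -0.04467344  0.10876053] [-1.70940645e-01  1.05702073e-01  1.71956672e+00  7.09820798e-04
  1.31182324e+00 -1.68843045e-01] [-0.55585291  1.16754022  0.67408649] [-0.08368051 -0.0820453  -0.01886908] 0.04947021608837019
turn 1.617018314405782 [ 4.55179147e-03 -8.94554501e-05 -9.99989637e-01]
```

Request:
send_rows([
  {"wx":0,"wy":0.003,"wz":0,"dx":-0.05,"dy":0,"dz":-0.3,"fingers":160},
  {"wx":0,"wy":0,"wz":0,"dx":0,"dy":0,"dz":0,"fingers":175},
  {"wx":0,"wy":0,"wz":0,"dx":0,"dy":0,"dz":0,"fingers":185},
  {"wx":0,"wy":0,"wz":0,"dx":0,"dy":0,"dz":0,"fingers":195},
  {"wx":0,"wy":0,"wz":0,"dx":0,"dy":0,"dz":0,"fingers":215},
  {"wx":0,"wy":0,"wz":0,"dx":0,"dy":0,"dz":0,"fingers":215},
  {"wx":0,"wy":0,"wz":0,"dx":0,"dy":0,"dz":0,"fingers":215},
], newtons=10)

```text
t: 15.75
tool_pos: [0.561, -0.0447, 0.1058]
orientation: [2.223, 2.218, 0.002]
force: [0.4, 1.0, -0.6]
opening: 0.0239
```

```bash
python3 st.py
```

```text
15.75 [ 0.56099413 -0.04470181  0.10582101] [-1.70789729e-01  1.10783515e-01  1.71974657e+00  2.61870068e-04
  1.30945889e+00 -1.68646638e-01] [ 0.38456709  1.02659412 -0.63976308] [-0.01824532 -0.05850772  0.03824563] 0.02388214893751343
turn 1.6170857630279847 [ 1.62334834e-03 -2.32654739e-05 -9.99998682e-01]
```

Gripped: the opening is 23.9 mm, which matches the 24 mm grip. Now I'll slide along (-0.033, 1).

Request:
send_rows([
  {"wx":0,"wy":0,"wz":0,"dx":-0.015,"dy":0.4,"dz":0,"fingers":215},
  {"wx":0,"wy":0,"wz":0,"dx":-0.02,"dy":0.6,"dz":0,"fingers":215},
  {"wx":0,"wy":0,"wz":0,"dx":-0.02,"dy":0.6,"dz":0,"fingers":215},
], newtons=20)

```text
t: 16.0
tool_pos: [0.5604, -0.03, 0.1058]
orientation: [2.224, 2.215, -0.001]
force: [0.1, -3.5, -2.0]
opening: 0.0235
```

```bash
python3 st.py
```

```text
16.0 [ 0.56044458 -0.03002573  0.10581134] [-0.14337997  0.10652083  1.72435908 -0.00229356  1.30860898 -0.13857723] [ 0.08421398 -3.49734137 -1.96164033] [-0.54700292 -0.12802959  0.02129747] 0.023543057529643207
turn 1.6150835219014112 [ 0.0017663  -0.00249315 -0.99999533]
```

Request:
send_rows([
  {"wx":0,"wy":0,"wz":0,"dx":-0.02,"dy":0.6,"dz":0,"fingers":215},
  {"wx":0,"wy":0,"wz":0,"dx":-0.02,"dy":0.6,"dz":0,"fingers":215},
  {"wx":0,"wy":0,"wz":0,"dx":-0.02,"dy":0.6,"dz":0,"fingers":215},
  {"wx":0,"wy":0,"wz":0,"dx":-0.02,"dy":0.6,"dz":0,"fingers":215},
  {"wx":0,"wy":0,"wz":0,"dx":-0.02,"dy":0.6,"dz":0,"fingers":215},
])

```text
t: 16.42
tool_pos: [0.5592, 0.0033, 0.1058]
orientation: [2.223, 2.215, -0.002]
force: [1.4, -3.7, -2.3]
opening: 0.0238
```

Request:
send_rows([
  {"wx":0,"wy":0,"wz":0,"dx":-0.02,"dy":0.6,"dz":0,"fingers":215},
  {"wx":0,"wy":0,"wz":0,"dx":-0.02,"dy":0.6,"dz":0,"fingers":215},
  {"wx":0,"wy":0,"wz":0,"dx":-0.02,"dy":0.6,"dz":0,"fingers":215},
  {"wx":0,"wy":0,"wz":0,"dx":-0.02,"dy":0.6,"dz":0,"fingers":215},
])

```text
t: 16.75
tool_pos: [0.5582, 0.0304, 0.1058]
orientation: [2.222, 2.215, -0.002]
force: [0.1, -3.0, -2.4]
opening: 0.0237
```

```bash
python3 st.py
```

```text
16.75 [0.55820529 0.03038365 0.10579318] [-0.03511169  0.1010253   1.73029634 -0.00340042  1.30838714 -0.03107157] [ 0.09863047 -3.00903117 -2.40612967] [-0.52498773 -0.22760821  0.03333694] 0.023731594175529818
turn 1.6161322315671924 [ 0.00176887 -0.00334817 -0.99999283]
```

Request:
send_rows([
  {"wx":0,"wy":0,"wz":0,"dx":-0.015,"dy":0.4,"dz":0,"fingers":215},
  {"wx":0,"wy":0,"wz":0,"dx":-0.01,"dy":0.3,"dz":0,"fingers":215},
])

```text
t: 16.92
tool_pos: [0.5579, 0.039, 0.1058]
orientation: [2.222, 2.216, -0.001]
force: [1.8, -3.5, -1.8]
opening: 0.024
```

Request:
send_rows([
  {"wx":0,"wy":0,"wz":0,"dx":-0.01,"dy":0.2,"dz":0,"fingers":215},
  {"wx":0,"wy":0,"wz":0,"dx":-0.01,"dy":0.2,"dz":0,"fingers":215},
])

```text
t: 17.08
tool_pos: [0.5577, 0.0439, 0.1058]
orientation: [2.221, 2.217, -0.001]
force: [1.3, -2.4, -1.6]
opening: 0.0236
```

Request:
send_rows([
  {"wx":0,"wy":0,"wz":0,"dx":0,"dy":0.15,"dz":0,"fingers":215},
  {"wx":0,"wy":0,"wz":0,"dx":0,"dy":0.15,"dz":0,"fingers":215},
])

```text
t: 17.25
tool_pos: [0.5577, 0.0454, 0.1058]
orientation: [2.22, 2.215, -0.005]
force: [0.1, -14.7, -0.9]
opening: 0.0237
```

Request:
send_rows([
  {"wx":0,"wy":0,"wz":0,"dx":0,"dy":-0.04,"dz":0,"fingers":215},
  {"wx":0,"wy":0,"wz":0,"dx":0,"dy":0,"dz":0,"fingers":215},
])

```text
t: 17.42
tool_pos: [0.5577, 0.0451, 0.1058]
orientation: [2.221, 2.215, -0.005]
force: [1.2, -2.4, -2.8]
opening: 0.0233
```

Request:
send_rows([
  {"wx":0,"wy":0,"wz":0,"dx":0,"dy":0,"dz":0,"fingers":150},
  {"wx":0,"wy":0,"wz":0,"dx":0,"dy":0,"dz":0,"fingers":130},
  {"wx":0,"wy":0,"wz":0,"dx":0,"dy":0,"dz":0,"fingers":120},
  {"wx":0,"wy":0,"wz":0,"dx":0,"dy":0,"dz":0,"fingers":120},
  {"wx":0,"wy":0,"wz":0,"dx":0,"dy":0,"dz":0,"fingers":120},
  {"wx":0,"wy":0,"wz":0,"dx":0,"dy":0,"dz":0.5,"fingers":120},
  {"wx":0,"wy":0,"wz":0,"dx":0,"dy":0,"dz":1,"fingers":120},
  {"wx":0,"wy":0,"wz":0,"dx":0,"dy":0,"dz":1.5,"fingers":120},
  {"wx":0,"wy":0,"wz":0,"dx":0,"dy":0,"dz":2,"fingers":120},
  {"wx":0,"wy":0,"wz":0,"dx":0,"dy":0,"dz":2,"fingers":120},
  {"wx":0,"wy":0,"wz":0,"dx":0,"dy":0,"dz":2,"fingers":120},
  {"wx":0,"wy":0,"wz":0,"dx":0,"dy":0,"dz":2,"fingers":120},
  {"wx":0,"wy":0,"wz":0,"dx":0,"dy":0,"dz":0,"fingers":120},
  {"wx":0,"wy":0,"wz":0,"dx":0,"dy":0,"dz":0,"fingers":120},
  {"wx":0,"wy":0,"wz":0,"dx":0,"dy":0,"dz":0,"fingers":120},
  {"wx":0,"wy":0,"wz":0,"dx":0,"dy":0,"dz":0,"fingers":120},
])

```text
t: 18.75
tool_pos: [0.5569, 0.0468, 0.2278]
orientation: [2.22, 2.215, 0.002]
force: [1.6, -0.2, -0.1]
opening: 0.0491
```

```bash
python3 st.py;python3 - <<'E'
from h import *
a=robot.read_camera("scene")[:,:,::-1]; b=robot.read_camera("wrist")[:,:,::-1]; c=robot.read_camera("top")[:,:,::-1]
cv2.imwrite("pics/s13z.png",cv2.resize(a[120:380,150:500],None,fx=2,fy=2)); cv2.imwrite("pics/w13.png",b); cv2.imwrite("pics/t13.png",c)
E
```

```text
18.75 [0.55687344 0.04681445 0.22778392] [-0.00592845  0.0107728   1.59686885 -0.002877    1.52903744 -0.00352162] [ 1.56019209 -0.1848169  -0.1386459 ] [-0.02646491 -0.03175178  0.04552409] 0.049051105751662195
turn 1.6169954462951242 [ 0.00489657 -0.00290357 -0.9999838 ]
```

View pics/s13z.png

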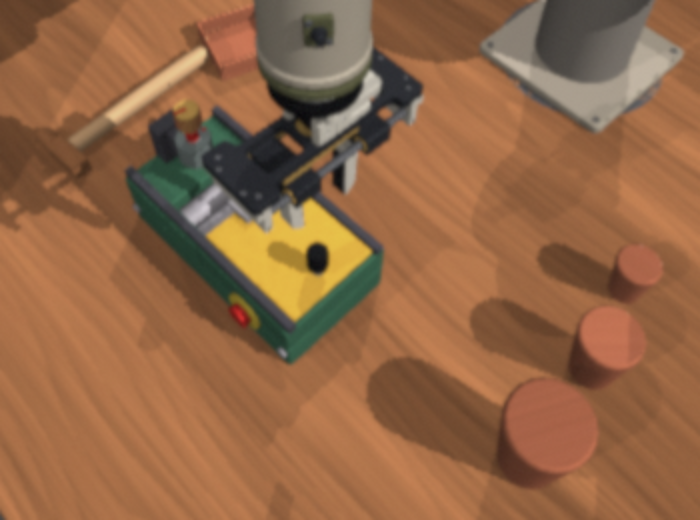

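View pics/w13.png

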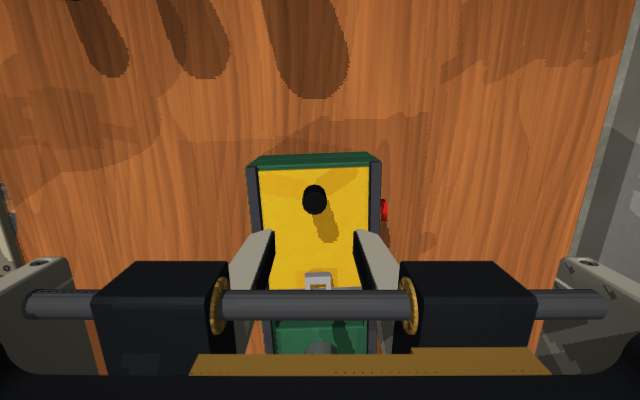

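View pics/t13.png

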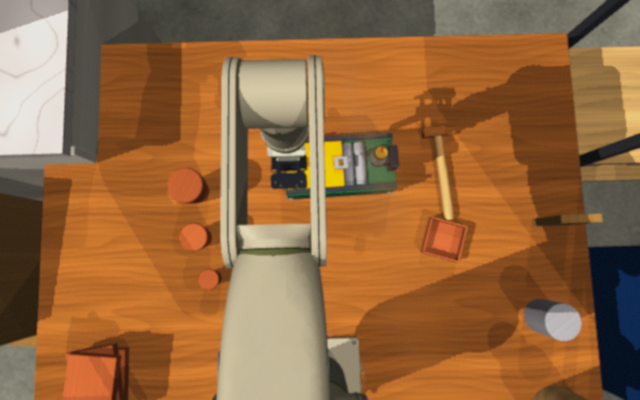

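The guard is at the far end of the bed, uncovering the rollers. The knob at scene crop (188,115) is raised and shows its red band. The tumblers, tray and mallet are where they were. One last numeric check before I hand the job in.

Run:
```python
from h import *
P=pose(); im=cv2.imread("pics/w13.png")
m=(im.max(2)<60)[170:230,290:340].astype(np.uint8); ys,xs=np.nonzero(m); print(xs.min()+290,xs.max()+290,ys.min()+170,ys.max()+170)
c=((xs.min()+xs.max())/2+290, ys.max()+170-11.5)
g=onz("wrist",c,.134,P); print("grip",g,"travel",g[1]+.0448)
s=robot.read_state(); print(s['force'],np.abs(s['dq']).max())
t0=cv2.cvtColor(cv2.imread("pics/top0.png"),cv2.COLOR_BGR2GRAY).astype(int);t1=cv2.cvtColor(cv2.imread("pics/t13.png"),cv2.COLOR_BGR2GRAY).astype(int)
for n,(x0,x1,y0,y1) in dict(tumbler=(176,212,220,254),tray=(418,470,214,266),mallet=(425,456,122,218)).items():
    s_,_=cv2.phaseCorrelate(t0[y0:y1,x0:x1].astype(np.float32),t1[y0:y1,x0:x1].astype(np.float32)); print(n,np.round(s_,2),"px")
print(robot.close_job())
```

```text
303 326 185 214
grip [0.55729921 0.04512351 0.134     ] travel 0.08992351297045145
[-0.12313846  0.1130271  -0.79230927] 0.002716846513359466
tumbler [-0.05  0.  ] px
tray [-0.04  0.02] px
mallet [0.08 0.22] px
the job is handed in; nothing more can be done
None
```

The job is done and handed in after about 19 s of the 72 s allowed; `close_job()` gives no verdict.

- **Screw:** I pulled it up slowly and felt the stop at about 9.8 mm. The pull there rose to about 17 N, roughly 8.5 N above the spring and guide friction, against a limit of 12 N. I eased off and wound it 2.87 rad anticlockwise. The knob showed no slip in the fingers, and it rose about 4.6 mm more in the thread. I stopped there and did not press against the 2.9 rad hard stop. After release it stayed up.
- **Guard:** I slid it open by the black grip at about 3 to 4 N and touched its end stop briefly at about 15 N. A camera check after release put its travel at 89.9 mm.
- **Last checks:**
    - The gripper is clear and touching nothing (force under 1 N).
    - The tumbler, tray and mallet moved less than 0.3 px in the top view (under 1 mm), and the tumbler is standing.

The grip forced one small correction: closing on the knob moved the tool 1.5 mm in y, so my camera estimate was off by about that much. Side forces stayed under about 6 N. No check failed.

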